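# Shut the service drawer and drop its gravity latch bar into the keeper

## Task

The drawer unit goes back into the service van: take the steel latch bar by its red knob, lift its nose over the keeper's lip, slide the blue-fronted drawer fully home and let the bar drop down into the keeper's notch, so that the drawer cannot slide open on the road. Do not knock the other things on the bench about, and let go when it is done.

Things in the scene. Friction and masses are not known exactly. Their poses are not given: they have to be found in the camera images.
- drawer_case: Grey sheet-steel case of a one-drawer module, fixed to the bench: 190 mm deep (x), 100 wide (y), 84 high. Origin at the centre of its underside, z up; +x points to its closed back, -x to its open front, where the drawer slides out. The steel keeper is bolted on the middle of its top.
- keeper_notch (a point): Middle of the floor of the keeper's notch on the case's top (case x = 1, y = 0, z = 87 mm). Keeper 26 mm wide; notch 16 mm long, case x = -7 to 9 mm; in front of it a square lip, x = -15 to -7 mm, top at z = 101 mm; behind it a low stop. No ramp: a nose that is down butts on the lip with the drawer still 19 mm open.
- transit_drawer (a joint): How far the drawer (blue front 96 mm wide, 72 high, with a low bar pull) stands open, in m: 0 = fully home on a hard stop; grows as it comes out along the case's -x, at most 0.10. Runs straight, needs about 2 N and stays where it is left. 40 to 80 mm open at the start.
- latch_bar (a joint): Angle of the latch bar in rad: 0 = level, down on its stop; grows as the nose end is lifted, at most 1.1. Steel bar, 112 x 14 x 9 mm, about 0.16 kg with knob; turns on bar_pin and points to the case's back. Falls back down on its own when let go. The nose clears the lip above about 0.13 rad (0.2 to 0.25 is comfortable).
- bar_pin (a point): The bar's pivot: a level pin along the case's y in a clevis on top of the drawer front, at case x = -102 mm minus the drawer's opening, y = 0, z = 108.5 mm. It travels with the drawer.
- latch_knob (a point): Centre of the red knob on the bar, the place to grip: upright cylinder, 24 mm in diameter, 30 mm high, on a 9 mm stem. With the bar level it lies 76 mm from the pin towards the case's back and 34 mm above it (z = 142.5 mm; knob from z = 128 to 158 mm, bar's top at 113 mm). Moves with bar and drawer.
- latch_nose (a point): Middle of the underside of the bar's drop nose (8 mm long, 14 mm wide, standing 15 mm below the bar), 102 mm behind the pin and 19.5 mm below it when the bar is level.
- parts_box: Open cardboard box of small parts, 118 x 133 x 78 mm, origin under its centre; a bystander that may stand in either of the two gaps between the machines.
- oil_can: Red oil bottle, 46 mm across, 150 mm high, standing; origin under its centre; bystander.
- driver_yellow: Screwdriver with yellow handle, 190 mm long, lying; bystander.
- padlock_black: Black padlock lying on its back, 74 x 50 x 18 mm; bystander.
- cylinder_b: Steel lock cylinder, 71 x 35 x 21 mm, lying; bystander.

How it is judged:
By the outcome, as a careful person would: the job done as asked, in the order asked, and still so for the second after the job is handed in, with the robot touching nothing.
It also fails if it takes over 32 s, if anything falls off the work surface, if the arm or the gripper's body presses on something with over 40 N, if the wrist force passes 120 N, or if a joint passes its speed limit or range.

## Robot

A 7-joint arm with a two-finger parallel gripper is mounted at the origin on a cart in front of the work surface, level with it; the furniture and walls round the work are solid. World frame = base frame: x ahead of the robot, y to its left, z up, the work surface at z = 0. Lengths are in m, angles in rad, forces in N, time in s.
With the tool pointing down it reaches from about 0.425 to 0.875 m from the base axis. Payload 4.7 kg.
Tool frame: the origin (TCP) lies on the centre line of the jaws, within the pads' length; the fingertips stand 14 mm ahead of it and the grasp point (between the pads) lies 5 mm behind it; z points along the fingers, y is the line along which they close (so a half turn about z gives the same grasp; the last joint's range is limited). The gripper opens to 87 mm and grips with 3 to 60 N. Pads are 19 mm wide; open, the fingers measure 117 mm over their backs; the gripper's body (75 mm by 190 mm) begins 51 mm behind the grasp point.
Start: joints at [-1.217, 0.321, -0.07, 1.45, 0.023, 1.371, -0.057], TCP at [0.217, 0.613, 0.237] pointing down, gripper open.
Joint ranges: [-2.86, 2.86], [-0.3, 2.09], [-1.38, 1.24], [0.06, 2.45], [-1.56, 4.7], [0.09, 2.05], [-2.69, 2.69]. Speed limits (rad/s): [2.57, 2.57, 3.14, 3.14, 3.14, 3.14, 3.14].

## Interface

Orientations are given as a rotation vector (axis times angle).
In Python, from bench import * gives the robot as it stands.
- The arm moves only by the shell command python3 -m jog 'ROWS' [FORCE]. ROWS is JSON, a list of rows, each an object of numbers: "claw": the finger opening in mm, from 0 to 87; "dx", "dy", "dz": the shift along the tool's x, y, z in mm; "spin": the turn about the tool's z in degrees. In form: [{"claw": .., "dx": .., "dy": .., "dz": .., "spin": ..}, ...]. A call has 1 to 20 rows; each row is the pose to reach, as a shift and turn from the pose commanded when the call began, along the tool's axes at that moment; what a row does not reach only later rows make up. A row lasts 1/12 s, in which the tool goes at most 41.7 mm and 7.16 degrees, less where a joint would pass 70% of its speed; a pose out of reach is approached as far as the arm can. A call with a gripper value outside its range is refused whole. The fingers move at their own pace and stop on an object; FORCE is the grip in N (left out, the last holds). Time passes only in rows, so rows that repeat a pose let the fingers close. It gives the time, the measured TCP pose, the force, the opening and the grip force at its end, in the units of the state.
- get_state(): the state, without advancing time (a new reading comes with each control period).
- get_image(name): name is "scene" or "side" or "wrist"; returns a dict with "frame" (420x560x3 uint8, red, green, blue), "depth" (420x560 float32, m along the optical axis (not along the pixel's ray), 0 where there is no reading), "K" (3x3 intrinsics, pixels), "T" (4x4, takes a point from camera to world coordinates); the wrist camera has in their place "mount" (4x4, takes a point from camera to tool coordinates, whose origin is the TCP and whose axes are the flange's). Camera axes: x right, y down, z forward; pixel columns grow to the right and rows downward; lengths in m; the calibration is good to about 2 mm. A picture is of the moment at which its call begins: read the wrist's pose just before it.
- close_job(): hands the job in; it is judged then, once.
The state is a dict: "time": time; "joint_positions": joint angles; "qd": joint speeds; "joint_torque": joint torques, N m; "position": TCP position; "tool_rot": TCP orientation; "ft_force": force on the tool from outside, world axes, zero at the start; "torque": the same for the moment, N m; "grip_width": opening from 0.0 (shut) to 1.0 (fully open); "grip_force": force on a finger pad.
Only numpy, scipy, OpenCV 4.12 (cv2) and the standard library are available. Lean on these libraries where they do the work, as an engineer would, in place of code of your own. Each camera call takes 0.05 s, during which the arm holds its last target. There are 200 camera calls.

## Working session

There is one attempt and no reset: what is moved stays moved. The work goes in short steps, Python scripts to look and compute and a shell command to move; the robot and the scene stay as the last step left them, time stands still between calls to the robot, and variables do not carry over. Pictures are saved under pics/ and viewed, at most 10 in all, crops included, and the job is handed in when it is done.

```bash
mkdir -p pics; python3 - <<'E'
from bench import *
import cv2,numpy as np
s=get_state(); print(s['time'],s['position'],s['tool_rot'],s['grip_width'])
for n in('scene','side'):
    im=get_image(n); cv2.imwrite(f'pics/{n}0.png',im['frame'][...,::-1]); np.savez(f'pics/{n}0.npz',**im)
    print(n,im['K'].tolist(),im['T'].round(3).tolist())
E
```

```text
0.0 [0.21652668 0.61231063 0.23545164] [-5.31130681e-01 -3.09615333e+00  3.00339587e-03] 1.0032354193973108
scene [[535.17134840969, 0.0, 276.11077076297835], [0.0, 535.17134840969, 210.72181718697928], [0.0, 0.0, 1.0]] [[0.497, -0.662, 0.561, -0.37], [-0.868, -0.369, 0.334, -0.675], [-0.014, -0.652, -0.758, 1.423], [0.0, 0.0, 0.0, 1.0]]
side [[384.90862906539246, 0.0, 274.2984539647245], [0.0, 384.90862906539246, 203.2921181437251], [0.0, 0.0, 1.0]] [[-0.872, -0.428, 0.236, 0.358], [-0.489, 0.754, -0.439, 0.367], [0.01, -0.498, -0.867, 0.984], [0.0, 0.0, 0.0, 1.0]]
```

View pics/scene0.png

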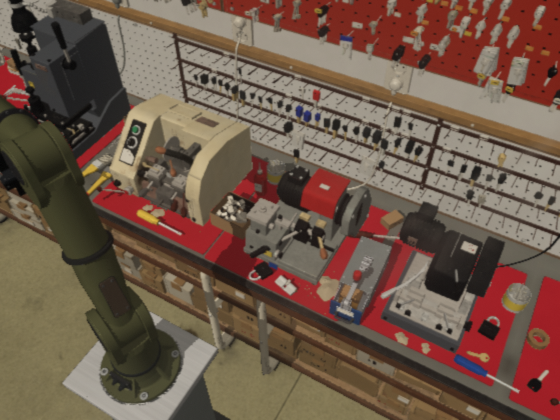

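View pics/side0.png

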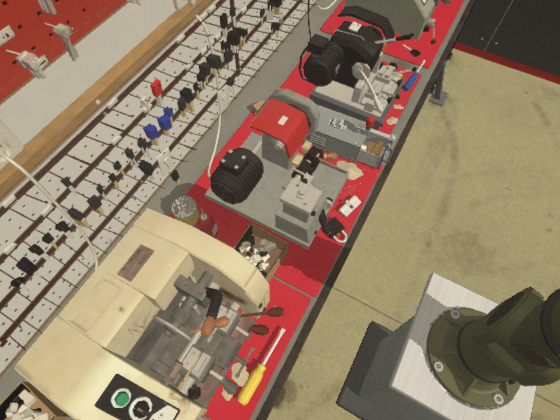

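The drawer unit is at about (360,285) in the scene view and (355,140) in the side view, standing between the two machines. I'll zoom in and get coordinates.

```bash
cat > h.py <<'E'
import numpy as np,cv2
def load(n): return dict(np.load(f'pics/{n}.npz'))
def cloud(im):
    K,T,d=im['K'],im['T'],im['depth']; v,u=np.indices(d.shape)
    P=np.stack([(u-K[0,2])/K[0,0]*d,(v-K[1,2])/K[1,1]*d,d],-1)
    return P@T[:3,:3].T+T[:3,3]
E
python3 - <<'E'
from h import *
out=[]
for n,(u0,v0,u1,v1) in (('scene0',(310,220,410,330)),('side0',(300,80,400,190))):
    im=load(n); c=im['frame'][v0:v1,u0:u1,::-1]; out.append(cv2.resize(c,None,fx=4,fy=4,interpolation=cv2.INTER_CUBIC))
    P=cloud(im); hsv=cv2.cvtColor(im['frame'],cv2.COLOR_RGB2HSV)
    h,s,v=[hsv[...,i].astype(int) for i in range(3)]
    for nm,m in (('red',((h<8)|(h>172))&(s>120)&(v>60)&(P[...,2]>.1)&(P[...,2]<.2)),('blue',(h>95)&(h<125)&(s>90)&(P[...,2]<.12))):
        m[:v0]=0;m[v1:]=0;m[:,:u0]=0;m[:,u1:]=0
        k,l,st,ce=cv2.connectedComponentsWithStats(m.astype(np.uint8))
        for i in range(1,k):
            if st[i,4]>8: q=P[l==i]; print(n,nm,st[i],ce[i].round(1),np.median(q,0).round(3),q.min(0).round(3),q.max(0).round(3))
    m=(P[...,2]>.078)&(P[...,2]<.09); m[:v0]=0;m[v1:]=0;m[:,:u0]=0;m[:,u1:]=0
    print(n,'top',m.sum(),cv2.minAreaRect(P[m][:,:2].astype(np.float32)))
cv2.imwrite('pics/crop0.png',np.hstack(out))
E
```

```text
scene0 red [353 270   9  11  73] [356.9 275.1] [ 0.473 -0.435  0.155] [ 0.463 -0.445  0.116] [ 0.488 -0.421  0.164]
scene0 blue [331 301   8  13  48] [333.5 306.3] [ 0.404 -0.401  0.057] [ 0.401 -0.414  0.012] [ 0.41  -0.394  0.084]
scene0 blue [352 309   9  16  87] [356.4 316.1] [ 0.408 -0.473  0.056] [ 0.404 -0.483  0.013] [ 0.413 -0.456  0.086]
scene0 blue [339 313  12   7  36] [344.4 316.1] [ 0.407 -0.439  0.026] [ 0.402 -0.456  0.012] [ 0.41  -0.42   0.036]
scene0 top 1714 ((0.546320915222168, -0.4196901321411133), (0.36461785435676575, 0.23900316655635834), 42.28753662109375)
side0 red [366 116   9  12  81] [370.  121.4] [ 0.479 -0.426  0.152] [ 0.468 -0.442  0.131] [ 0.491 -0.421  0.159]
side0 red [300 123  10  22  86] [304.1 133.2] [ 0.611 -0.264  0.187] [ 0.607 -0.306  0.173] [ 0.62  -0.236  0.2  ]
side0 top 1422 ((0.5193702578544617, -0.4635775089263916), (0.31234994530677795, 0.38391149044036865), 29.479515075683594)
```

View pics/crop0.png

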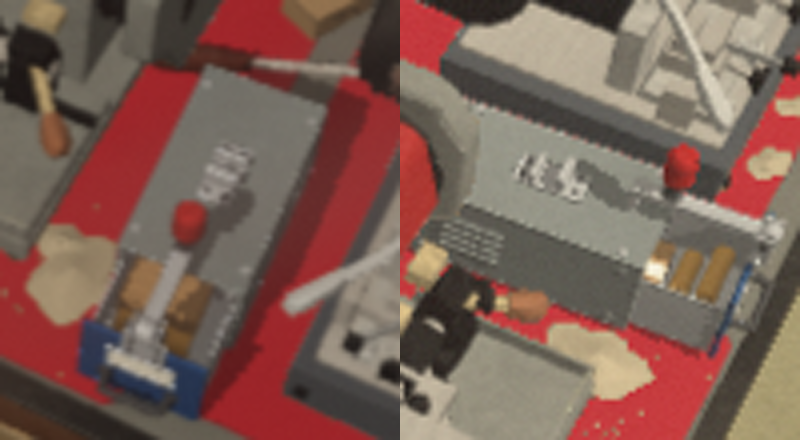

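```bash
python3 - <<'E'
from h import *
from scipy.spatial.transform import Rotation as R
C=[]
for n,sd in (('scene0',(370,265)),('side0',(340,135))):
    im=load(n);P=cloud(im); C.append(P.reshape(-1,3))
    hsv=cv2.cvtColor(im['frame'],cv2.COLOR_RGB2HSV)
    m=(abs(P[...,2]-.084)<.006)&(hsv[...,1]<80)&(P[...,1]>-.52)&(P[...,1]<-.36)&(P[...,0]>.4)&(P[...,0]<.72)
    m=cv2.morphologyEx(m.astype(np.uint8),cv2.MORPH_OPEN,np.ones((3,3)))
    k,l,st,ce=cv2.connectedComponentsWithStats(m); i=1+np.argmax(st[1:,4]); q=P[l==i]
    print(n,st[i],np.median(q[:,2]),cv2.minAreaRect(q[:,:2].astype(np.float32)))
C=np.vstack(C); C=C[(C[:,2]>.09)&(C[:,2]<.5)]
# occupancy heights near the knob path
for x in np.arange(.36,.72,.03):
    print(round(x,2),[int(1000*max([0,*C[(abs(C[:,0]-x)<.015)&(abs(C[:,1]-y)<.015),2]])) for y in np.arange(-.60,-.27,.03)])
E
```

```text
scene0 [ 341  238   51   56 1245] 0.08452395925473799 ((0.5719321966171265, -0.4287307858467102), (0.1926102638244629, 0.10083892196416855), 3.4859633445739746)
side0 [ 318  106   49   41 1161] 0.08290508261111385 ((0.566493809223175, -0.42820626497268677), (0.1788451373577118, 0.10341492295265198), 2.558893918991089)
0.36 [0, 0, 0, 0, 0, 0, 0, 0, 0, 0, 0]
0.39 [0, 0, 0, 0, 0, 122, 120, 0, 0, 0, 0]
0.42 [0, 0, 0, 0, 0, 120, 118, 0, 0, 0, 0]
0.45 [104, 152, 0, 0, 0, 147, 117, 0, 0, 0, 0]
0.48 [129, 134, 130, 125, 0, 164, 161, 92, 0, 0, 0]
0.51 [124, 142, 140, 0, 90, 111, 114, 91, 0, 102, 105]
0.54 [176, 156, 99, 0, 94, 107, 104, 90, 0, 99, 114]
0.57 [216, 160, 0, 0, 94, 106, 105, 91, 0, 90, 0]
0.6 [227, 0, 0, 0, 91, 95, 93, 90, 218, 223, 221]
0.63 [236, 220, 219, 215, 208, 92, 90, 0, 236, 235, 240]
0.66 [232, 237, 233, 235, 225, 91, 91, 91, 236, 243, 243]
0.69 [233, 262, 264, 266, 232, 0, 0, 0, 238, 238, 245]
```

```bash
python3 - <<'E'
from h import *
a=np.radians(3.3);c0=np.array([.571,-.429]);u=np.array([np.cos(a),np.sin(a)]);w=np.array([-u[1],u[0]])
for n in('scene0','side0'):
    im=load(n);P=cloud(im).reshape(-1,3); q=np.c_[(P[:,:2]-c0)@u,(P[:,:2]-c0)@w,P[:,2]]*1000
    for lo,hi in((160,185),(185,200),(200,260)):
        z=q[(q[:,2]>lo)&(q[:,2]<hi)&(q[:,0]>-110)&(q[:,0]<90)]
        for y in(-110,-90,-70,-50,-30,30,50,70,90,110):
            s=z[abs(z[:,1]-y)<10]
            if len(s)>3: print(n,(lo,hi),'y',y,'xmin',np.sort(s[:,0])[:4].round(),len(s))
    # keeper & bar, knob in case frame
    hs=cv2.cvtColor(im['frame'],cv2.COLOR_RGB2HSV).reshape(-1,3).astype(int)
    k=q[((hs[:,0]<8)|(hs[:,0]>172))&(hs[:,1]>120)&(abs(q[:,2]-147)<15)&(abs(q[:,1])<40)&(q[:,0]>-140)&(q[:,0]<-50)]
    print('knob',np.percentile(k,[2,50,98],axis=0).round(1).tolist())
    k=q[(abs(q[:,2]-100)<5)&(abs(q[:,1])<25)&(abs(q[:,0])<25)]; print('keeper',np.percentile(k,[2,50,98],axis=0).round(1).tolist())
    for e in(-1,1):
        k=q[(abs(q[:,2]-84)<5)&(abs(q[:,1])<47)&(abs(q[:,0]-e*90)<14)]; print('end',e,np.percentile(k[:,0],[0,2,98,100]).round(1))
    for lo,hi in((-80,-40),(-40,0),(0,40),(40,80)):
        k=q[(abs(q[:,2]-84)<4)&(abs(q[:,1])<65)&(q[:,0]>lo)&(q[:,0]<hi)]; print('edges',lo,np.percentile(k[:,1],[1,99]).round(1))
E
```

```text
scene0 (160, 185) y -110 xmin [56. 57. 57. 58.] 26
scene0 (160, 185) y -90 xmin [54. 60. 60. 60.] 21
scene0 (160, 185) y -70 xmin [60. 63. 65. 65.] 18
scene0 (160, 185) y 70 xmin [54. 56. 63. 65.] 15
scene0 (160, 185) y 90 xmin [33. 35. 35. 35.] 47
scene0 (160, 185) y 110 xmin [37. 39. 40. 41.] 24
scene0 (185, 200) y -110 xmin [53. 57. 58. 58.] 26
scene0 (185, 200) y -90 xmin [53. 55. 56. 57.] 30
scene0 (185, 200) y -70 xmin [62. 63. 63. 64.] 21
scene0 (185, 200) y 70 xmin [49. 49. 67. 80.] 6
scene0 (185, 200) y 90 xmin [34. 35. 35. 35.] 31
scene0 (185, 200) y 110 xmin [39. 39. 39. 44.] 22
scene0 (200, 260) y -110 xmin [55. 57. 57. 59.] 91
scene0 (200, 260) y -90 xmin [55. 55. 59. 61.] 92
scene0 (200, 260) y -70 xmin [64. 65. 67. 69.] 51
scene0 (200, 260) y 70 xmin [50. 50. 51. 52.] 27
scene0 (200, 260) y 90 xmin [36. 39. 39. 39.] 133
scene0 (200, 260) y 110 xmin [35. 38. 41. 44.] 67
knob [[-104.4, -9.6, 132.6], [-98.2, -0.2, 154.6], [-83.8, 11.1, 161.1]]
keeper [[-16.7, -11.5, 95.2], [-10.2, 0.9, 98.7], [13.4, 12.5, 104.7]]
end -1 [-96.5 -95.8 -76.6 -76. ]
end 1 [76.5 76.8 97.1 97.3
[... 472 characters left out ...]
. 64. 65.] 42
side0 (185, 200) y 90 xmin [37. 38. 38. 38.] 15
side0 (185, 200) y 110 xmin [39. 40. 40. 41.] 50
side0 (200, 260) y -110 xmin [62. 63. 63. 66.] 52
side0 (200, 260) y -90 xmin [61. 66. 66. 67.] 53
side0 (200, 260) y -70 xmin [67. 71. 71. 71.] 66
side0 (200, 260) y 70 xmin [50. 51. 53. 60.] 10
side0 (200, 260) y 90 xmin [41. 41. 42. 43.] 110
side0 (200, 260) y 110 xmin [42. 45. 45. 46.] 134
knob [[-102.3, -6.0, 133.1], [-91.8, 7.9, 151.5], [-80.8, 13.2, 158.5]]
keeper [[-13.5, -9.1, 95.3], [-9.1, 4.4, 99.9], [12.9, 14.9, 103.7]]
end -1 [-94.  -93.6 -76.3 -76.1]
end 1 [77.2 77.2 81.1 81.1]
edges -80 [-48.5  51.1]
edges -40 [-48.1  52. ]
edges 0 [-47.1  51. ]
edges 40 [-48.3  50.2]
```

```bash
python3 - <<'E'
from h import *
for n in('side0','scene0'):
    C=cloud(load(n)).reshape(-1,3); C=C[(C[:,2]>.02)&(C[:,2]<.9)]
    print(n,'cols x',np.arange(.24,.68,.04).round(2))
    for y in np.arange(.72,-.3,-.06):
        print(round(y,2),[int(1000*max([0,*C[(abs(C[:,0]-x)<.02)&(abs(C[:,1]-y)<.03),2]])) for x in np.arange(.24,.68,.04)])
E
```

```text
side0 cols x [0.24 0.28 0.32 0.36 0.4  0.44 0.48 0.52 0.56 0.6  0.64 0.68]
0.72 [0, 0, 0, 0, 0, 0, 0, 0, 0, 0, 0, 0]
0.66 [0, 0, 0, 0, 0, 0, 0, 0, 0, 0, 0, 0]
0.6 [0, 0, 0, 0, 0, 0, 0, 0, 0, 0, 0, 0]
0.54 [0, 0, 0, 0, 0, 0, 0, 0, 0, 0, 247, 248]
0.48 [0, 0, 0, 0, 0, 0, 0, 150, 206, 230, 247, 251]
0.42 [0, 0, 0, 0, 0, 0, 109, 150, 194, 224, 248, 250]
0.36 [0, 0, 0, 0, 0, 102, 105, 143, 157, 198, 189, 245]
0.3 [0, 0, 0, 0, 0, 28, 99, 272, 269, 236, 253, 254]
0.24 [0, 0, 0, 0, 0, 102, 104, 267, 266, 227, 252, 254]
0.18 [0, 0, 0, 0, 0, 114, 161, 224, 253, 254, 254, 254]
0.12 [0, 0, 0, 0, 0, 0, 159, 224, 253, 255, 254, 253]
0.06 [0, 0, 0, 0, 0, 0, 0, 63, 75, 75, 68, 0]
-0.0 [0, 0, 0, 0, 0, 0, 0, 62, 72, 62, 62, 0]
-0.06 [0, 0, 0, 0, 0, 58, 184, 198, 189, 106, 31, 135]
-0.12 [0, 0, 0, 0, 0, 70, 186, 199, 193, 32, 32, 135]
-0.18 [0, 0, 0, 0, 0, 20, 108, 151, 151, 221, 238, 241]
-0.24 [0, 0, 0, 0, 0, 20, 48, 36, 143, 223, 242, 242]
scene0 cols x [0.24 0.28 0.32 0.36 0.4  0.44 0.48 0.52 0.56 0.6  0.64 0.68]
0.72 [0, 0, 0, 0, 0, 0, 0, 186, 426, 550, 547, 430]
0.66 [0, 0, 0, 0, 0, 0, 0, 22, 0, 547, 0, 0]
0.6 [0, 0, 0, 0, 0, 0, 0, 21, 0, 0, 0, 0]
0.54 [0, 0, 0, 0, 0, 52, 112, 147, 181, 220, 249, 250]
0.48 [0, 0, 0, 0, 0, 50, 123, 159, 207, 235, 253, 254]
0.42 [0, 0, 0, 0, 0, 0, 119, 158, 195, 232, 254, 255]
0.36 [0, 0, 0, 0, 20, 108, 108, 154, 158, 148, 98, 248]
0.3 [0, 0, 0, 0, 31, 63, 103, 281, 268, 239, 256, 261]
0.24 [0, 0, 0, 0, 0, 102, 108, 269, 267, 228, 258, 258]
0.18 [0, 0, 0, 0, 0, 121, 171, 230, 259, 260, 260, 259]
0.12 [0, 0, 0, 0, 0, 109, 178, 233, 259, 258, 259, 262]
0.06 [0, 0, 0, 0, 0, 0, 0, 65, 78, 80, 71, 0]
-0.0 [0, 0, 0, 0, 0, 0, 0, 69, 76, 60, 68, 0]
-0.06 [0, 0, 0, 0, 0, 0, 191, 199, 192, 0, 39, 144]
-0.12 [0, 0, 0, 0, 22, 75, 189, 201, 196, 120, 38, 145]
-0.18 [0, 0, 0, 0, 25, 23, 113, 157, 176, 231, 245, 246]
-0.24 [0, 0, 0, 0, 0, 25, 52, 42, 148, 232, 246, 246]
```

```bash
python3 -m jog '[{"claw":87,"dz":-40},{"claw":87,"dz":-80},{"claw":87,"dx":-296,"dy":-227,"dz":-90,"spin":60},{"claw":87,"dx":-296,"dy":-227,"dz":-90,"spin":60},{"claw":87,"dx":-296,"dy":-227,"dz":-90,"spin":60},{"claw":87,"dx":-296,"dy":-227,"dz":-90,"spin":60},{"claw":87,"dx":-296,"dy":-227,"dz":-90,"spin":60},{"claw":87,"dx":-296,"dy":-227,"dz":-90,"spin":60},{"claw":87,"dx":-296,"dy":-227,"dz":-90,"spin":60},{"claw":87,"dx":-296,"dy":-227,"dz":-90,"spin":60},{"claw":87,"dx":-296,"dy":-227,"dz":-90,"spin":60},{"claw":87,"dx":-296,"dy":-227,"dz":-90,"spin":60},{"claw":87,"dx":-434,"dy":-496,"dz":-90,"spin":110},{"claw":87,"dx":-434,"dy":-496,"dz":-90,"spin":110},{"claw":87,"dx":-434,"dy":-496,"dz":-90,"spin":110},{"claw":87,"dx":-434,"dy":-496,"dz":-90,"spin":110},{"claw":87,"dx":-434,"dy":-496,"dz":-90,"spin":110},{"claw":87,"dx":-434,"dy":-496,"dz":-90,"spin":110},{"claw":87,"dx":-434,"dy":-496,"dz":-90,"spin":110},{"claw":87,"dx":-434,"dy":-496,"dz":-90,"spin":110}]'
cat >> h.py <<'E'
def to(s,tgt,yhead=None):
    """world TCP target (m) -> jog mm in the tool's present axes; spin to bring tool y to heading (deg)"""
    from scipy.spatial.transform import Rotation as R
    M=R.from_rotvec(s['tool_rot']).as_matrix(); d=M.T@(np.array(tgt)-s['position'])*1000
    h=np.degrees(np.arctan2(M[1,1],M[0,1])); print('jog',d.round(1),'yhead',h.round(1),'spin',None if yhead is None else round((h-yhead+180)%360-180,1))
E
python3 - <<'E'
from bench import *
from h import *
s=get_state();print(s['joint_positions']);to(s,(.478,-.433,.30),-86.7)
E
```

```text
[-1.21690556  0.32172936 -0.07007093  1.45157754  0.02262747  1.3707904
 -0.05690311]
jog [-594.9 -898.6  -62.8] yhead 70.5 spin 157.2$[0]: bad value
```

```bash
python3 -m jog '[{"claw":86,"dx":0,"dy":0,"dz":-40,"spin":0},{"claw":86,"dx":0,"dy":0,"dz":-80,"spin":0},{"claw":86,"dx":-296,"dy":-227,"dz":-90,"spin":60},{"claw":86,"dx":-296,"dy":-227,"dz":-90,"spin":60},{"claw":86,"dx":-296,"dy":-227,"dz":-90,"spin":60},{"claw":86,"dx":-296,"dy":-227,"dz":-90,"spin":60},{"claw":86,"dx":-296,"dy":-227,"dz":-90,"spin":60},{"claw":86,"dx":-296,"dy":-227,"dz":-90,"spin":60},{"claw":86,"dx":-296,"dy":-227,"dz":-90,"spin":60},{"claw":86,"dx":-296,"dy":-227,"dz":-90,"spin":60},{"claw":86,"dx":-296,"dy":-227,"dz":-90,"spin":60},{"claw":86,"dx":-296,"dy":-227,"dz":-90,"spin":60},{"claw":86,"dx":-434,"dy":-496,"dz":-90,"spin":110},{"claw":86,"dx":-434,"dy":-496,"dz":-90,"spin":110},{"claw":86,"dx":-434,"dy":-496,"dz":-90,"spin":110},{"claw":86,"dx":-434,"dy":-496,"dz":-90,"spin":110},{"claw":86,"dx":-434,"dy":-496,"dz":-90,"spin":110},{"claw":86,"dx":-434,"dy":-496,"dz":-90,"spin":110},{"claw":86,"dx":-434,"dy":-496,"dz":-90,"spin":110},{"claw":86,"dx":-434,"dy":-496,"dz":-90,"spin":110}]'
python3 - <<'E'
from bench import *
from h import *
s=get_state();print(s['joint_positions']);to(s,(.478,-.433,.30),-86.7)
E
```

```text
time: 1.77
position: [0.4606, -0.0072, 0.3268]
tool_rot: [2.849, 1.32, 0.0]
ft_force: [0.1, -0.3, 0.4]
grip_width: 0.984
grip_force: 0.0
[-0.61875226 -0.15494385  0.51299506  1.76355678  0.07783934  1.51273153
 -0.81863417]
jog [-313.6  288.6   27.6] yhead -40.3 spin 46.4
```

```bash
python3 -m jog '[{"claw":86,"dx":-314,"dy":289,"dz":28,"spin":46},{"claw":86,"dx":-314,"dy":289,"dz":28,"spin":46},{"claw":86,"dx":-314,"dy":289,"dz":28,"spin":46},{"claw":86,"dx":-314,"dy":289,"dz":28,"spin":46},{"claw":86,"dx":-314,"dy":289,"dz":28,"spin":46},{"claw":86,"dx":-314,"dy":289,"dz":28,"spin":46},{"claw":86,"dx":-314,"dy":289,"dz":28,"spin":46},{"claw":86,"dx":-314,"dy":289,"dz":28,"spin":46},{"claw":86,"dx":-314,"dy":289,"dz":28,"spin":46},{"claw":86,"dx":-314,"dy":289,"dz":28,"spin":46},{"claw":86,"dx":-314,"dy":289,"dz":28,"spin":46},{"claw":86,"dx":-314,"dy":289,"dz":28,"spin":46},{"claw":86,"dx":-314,"dy":289,"dz":28,"spin":46},{"claw":86,"dx":-314,"dy":289,"dz":28,"spin":46}]'
python3 - <<'E'
from bench import *
from h import *
from scipy.spatial.transform import Rotation as R
s=get_state();to(s,(.478,-.433,.30),-86.7);print(s['joint_positions'])
im=get_image('wrist'); T=np.eye(4);T[:3,:3]=R.from_rotvec(s['tool_rot']).as_matrix();T[:3,3]=s['position']
im['T']=T@im['mount']; cv2.imwrite('pics/w1.png',im['frame'][...,::-1]); np.savez('pics/w1.npz',**im)
P=cloud(im);hs=cv2.cvtColor(im['frame'],cv2.COLOR_RGB2HSV).astype(int)
m=((hs[...,0]<8)|(hs[...,0]>172))&(hs[...,1]>120)&(P[...,2]>.14)&(P[...,2]<.175)
m&=np.hypot(P[...,0]-.478,P[...,1]+.433)<.05
print(m.sum(),np.percentile(P[m],[2,50,98],axis=0).round(4).tolist(),np.argwhere(m).mean(0))
c,r=cv2.minEnclosingCircle(P[m&(P[...,2]>.152)][:,:2].astype(np.float32));print(c,r)
E
```

```text
time: 2.93
position: [0.4849, -0.424, 0.2983]
tool_rot: [-3.138, -0.128, -0.0]
ft_force: [-0.0, 1.2, 0.8]
grip_width: 0.987
grip_force: 0.0
jog [-7.6  8.4 -1.7] yhead -85.3 spin 1.4
[ 0.00379587  0.38419591  0.91444307  1.39707188 -0.30319405  1.50680532
 -0.58789802]
481 [[0.4713, -0.4434, 0.1422], [0.4826, -0.4332, 0.1562], [0.4913, -0.4233, 0.1585]] [200.81912682 290.55925156]
(0.4805249571800232, -0.43400895595550537) 0.01142862532287836
```

View pics/w1.png

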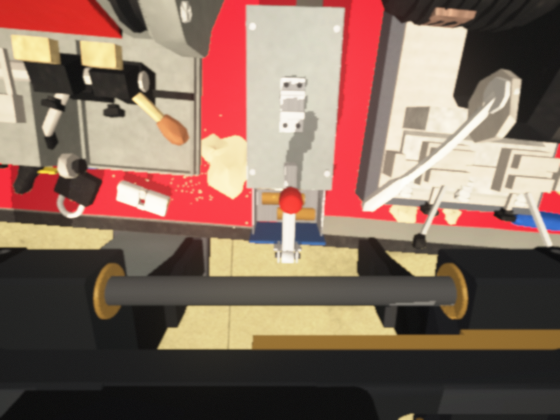

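```bash
python3 - <<'E'
from bench import *
from h import *
s=get_state(); print(s['position']);to(s,(.4805,-.434,.14),-86.7)
im=load('w1');P=cloud(im);hs=cv2.cvtColor(im['frame'],cv2.COLOR_RGB2HSV)
m=(abs(P[...,2]-.084)<.006)&(hs[...,1]<80)&(P[...,1]>-.50)&(P[...,1]<-.36)&(P[...,0]>.45)
k,l,st,ce=cv2.connectedComponentsWithStats(cv2.morphologyEx(m.astype(np.uint8),cv2.MORPH_OPEN,np.ones((3,3))))
i=1+np.argmax(st[1:,4]);print(st[i],cv2.minAreaRect(P[l==i][:,:2].astype(np.float32)),np.median(P[l==i][:,2]))
E
```

```text
[ 0.4851464  -0.42358787  0.2985893 ]
jog [ -5.6  10.2 158.6] yhead -85.3 spin 1.4
[  246     5    99   185 15938] ((0.5716116428375244, -0.42902347445487976), (0.19005876779556274, 0.09969013184309006), 3.2669363021850586) 0.08332118804724997
```

```bash
python3 -m jog '[{"claw":86,"dx":-6,"dy":10,"dz":40,"spin":1.4},{"claw":86,"dx":-6,"dy":10,"dz":80,"spin":1.4},{"claw":86,"dx":-6,"dy":10,"dz":110,"spin":1.4},{"claw":86,"dx":-6,"dy":10,"dz":110,"spin":1.4},{"claw":86,"dx":-6,"dy":10,"dz":110,"spin":1.4}]' 
python3 - <<'E'
from bench import *
from h import *
s=get_state();to(s,(.4805,-.434,.14),-86.7);print(s['joint_positions'])
E
```

```text
time: 3.4
position: [0.4796, -0.4336, 0.1882]
tool_rot: [-3.138, -0.09, 0.001]
ft_force: [0.5, 0.2, 0.7]
grip_width: 0.988
grip_force: 0.0
jog [ 0.9  0.6 48.2] yhead -86.7 spin -0.0
[ 0.0292822   0.45050947  0.8871431   1.54972651 -0.35744509  1.31445429
 -0.5535336 ]
```

```bash
python3 -m jog '[{"claw":86,"dx":1,"dy":0.5,"dz":25,"spin":0},{"claw":86,"dx":1,"dy":0.5,"dz":48,"spin":0},{"claw":40,"dx":1,"dy":0.5,"dz":48,"spin":0},{"claw":40,"dx":1,"dy":0.5,"dz":48,"spin":0},{"claw":18,"dx":1,"dy":0.5,"dz":48,"spin":0},{"claw":18,"dx":1,"dy":0.5,"dz":48,"spin":0},{"claw":18,"dx":1,"dy":0.5,"dz":48,"spin":0},{"claw":18,"dx":1,"dy":0.5,"dz":48,"spin":0},{"claw":18,"dx":1,"dy":0.5,"dz":48,"spin":0},{"claw":18,"dx":1,"dy":0.5,"dz":48,"spin":0},{"claw":18,"dx":1,"dy":0.5,"dz":48,"spin":0},{"claw":18,"dx":1,"dy":0.5,"dz":48,"spin":0}]' 20
```

```text
time: 4.4
position: [0.4799, -0.4363, 0.1405]
tool_rot: [-3.14, -0.086, 0.0]
ft_force: [-0.8, 3.2, 1.4]
grip_width: 0.315
grip_force: 2.4
```

```bash
python3 -m jog '[{"claw":16,"dx":0,"dy":0,"dz":0,"spin":0},{"claw":16,"dx":0,"dy":0,"dz":0,"spin":0},{"claw":16,"dx":0,"dy":0,"dz":0,"spin":0},{"claw":16,"dx":0,"dy":0,"dz":0,"spin":0},{"claw":16,"dx":0,"dy":0,"dz":0,"spin":0}]' 25
```

```text
time: 4.82
position: [0.4799, -0.4345, 0.1404]
tool_rot: [-3.136, -0.087, 0.001]
ft_force: [-1.8, 5.2, 3.1]
grip_width: 0.265
grip_force: 25.0
```

```bash
python3 -m jog '[{"claw":16,"dx":-2,"dy":0,"dz":-4,"spin":0},{"claw":16,"dx":-4,"dy":0,"dz":-8,"spin":0},{"claw":16,"dx":-7,"dy":0,"dz":-12.5,"spin":0},{"claw":16,"dx":-10,"dy":0,"dz":-17,"spin":0},{"claw":16,"dx":-10,"dy":0,"dz":-17,"spin":0},{"claw":16,"dx":-10,"dy":0,"dz":-17,"spin":0}]'
python3 - <<'E'
from bench import *
from h import *
for n in ('side','scene'):
    im=get_image(n); np.savez(f'pics/{n}1.npz',**im)
c=load('side1')['frame'][80:190,300:400,::-1]; d=load('scene1')['frame'][220:330,310:410,::-1]
cv2.imwrite('pics/crop1.png',cv2.resize(np.hstack([d,c]),None,fx=4,fy=4,interpolation=cv2.INTER_CUBIC))
E
```

```text
time: 5.32
position: [0.4698, -0.4351, 0.1572]
tool_rot: [-3.137, -0.087, 0.001]
ft_force: [0.8, 4.8, -2.7]
grip_width: 0.262
grip_force: 25.0
```

View pics/crop1.png

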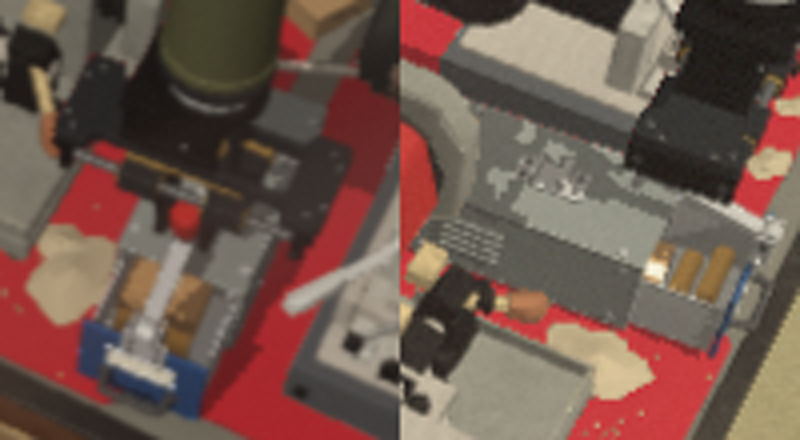

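```bash
python3 -m jog '[{"claw":16,"dx":3,"dy":0,"dz":0,"spin":0},{"claw":16,"dx":9,"dy":0,"dz":0,"spin":0},{"claw":16,"dx":17,"dy":0,"dz":0,"spin":0},{"claw":16,"dx":25,"dy":0,"dz":0,"spin":0},{"claw":16,"dx":33,"dy":0,"dz":0,"spin":0},{"claw":16,"dx":41,"dy":0,"dz":0,"spin":0},{"claw":16,"dx":48,"dy":0,"dz":0,"spin":0},{"claw":16,"dx":53,"dy":0,"dz":0,"spin":0},{"claw":16,"dx":57,"dy":0,"dz":0,"spin":0},{"claw":16,"dx":59,"dy":0,"dz":0,"spin":0},{"claw":16,"dx":59,"dy":0,"dz":0,"spin":0}]'
```

```text
time: 6.33
position: [0.5285, -0.4318, 0.1565]
tool_rot: [-3.137, -0.087, 0.004]
ft_force: [-0.8, 4.8, -2.4]
grip_width: 0.265
grip_force: 25.0
```

```bash
python3 -m jog '[{"claw":16,"dx":1.5,"dy":0,"dz":0,"spin":0},{"claw":16,"dx":3,"dy":0,"dz":0,"spin":0},{"claw":16,"dx":4.5,"dy":0,"dz":0,"spin":0},{"claw":16,"dx":6,"dy":0,"dz":0,"spin":0},{"claw":16,"dx":7,"dy":0,"dz":0,"spin":0},{"claw":16,"dx":7,"dy":0,"dz":0,"spin":0}]'
```

```text
time: 6.83
position: [0.535, -0.4314, 0.1564]
tool_rot: [-3.136, -0.087, 0.004]
ft_force: [-0.7, 6.8, -3.9]
grip_width: 0.266
grip_force: 25.0
```

```bash
python3 -m jog '[{"claw":16,"dx":1,"dy":0,"dz":0,"spin":0},{"claw":16,"dx":2,"dy":0,"dz":0,"spin":0},{"claw":16,"dx":2,"dy":0,"dz":0,"spin":0}]'; python3 -m jog '[{"claw":16,"dx":1,"dy":0,"dz":0,"spin":0},{"claw":16,"dx":2,"dy":0,"dz":0,"spin":0},{"claw":16,"dx":2,"dy":0,"dz":0,"spin":0}]'
```

```text
time: 7.08
position: [0.5365, -0.4313, 0.1563]
tool_rot: [-3.136, -0.086, 0.006]
ft_force: [-2.5, 6.7, -3.6]
grip_width: 0.265
grip_force: 25.0
time: 7.33
position: [0.537, -0.4313, 0.1556]
tool_rot: [-3.135, -0.085, 0.01]
ft_force: [-3.9, 6.1, -4.7]
grip_width: 0.258
grip_force: 25.0
```

```bash
python3 -m jog '[{"claw":16,"dx":1,"dy":0,"dz":0,"spin":0},{"claw":16,"dx":2,"dy":0,"dz":0,"spin":0},{"claw":16,"dx":2,"dy":0,"dz":0,"spin":0},{"claw":16,"dx":2,"dy":0,"dz":0,"spin":0}]'; python3 - <<'E'
from bench import *
from h import *
for n in ('side','scene'):
    im=get_image(n); np.savez(f'pics/{n}2.npz',**im)
    P=cloud(im);hs=cv2.cvtColor(im['frame'],cv2.COLOR_RGB2HSV).astype(int);h,s=hs[...,0],hs[...,1]
    a=np.radians(3.27);u=np.array([np.cos(a),np.sin(a)]);w=np.array([-u[1],u[0]]);d=P[...,:2]-np.array([.5716,-.429])
    m=(h>95)&(h<125)&(s>90)&(abs(d@w)<.06)&(abs(d@u+.1)<.08)&(P[...,2]<.1); print(n,m.sum(),np.percentile((d@u)[m],[2,50,98]).round(4) if m.any() else '')
    m0=load(n+'0');P0=cloud(m0)
c=load('side2')['frame'][80:190,300:400,::-1]; d=load('scene2')['frame'][220:330,310:410,::-1]
cv2.imwrite('pics/crop2.png',cv2.resize(np.hstack([d,c]),None,fx=4,fy=4,interpolation=cv2.INTER_CUBIC))
E
```

```text
time: 7.67
position: [0.5376, -0.4313, 0.155]
tool_rot: [-3.134, -0.084, 0.014]
ft_force: [-6.7, 5.9, -4.7]
grip_width: 0.262
grip_force: 25.0
side 13 [-0.0985 -0.0973 -0.0956]
scene 75 [-0.103  -0.099  -0.0952]
```

View pics/crop2.png

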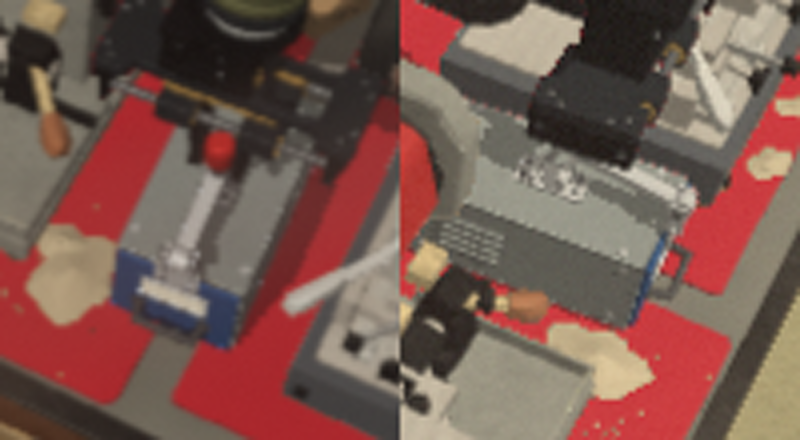

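The drawer front now sits flush with the case, and the bar is still raised over the keeper. Next I lower the bar into the notch along its arc.

```bash
python3 -m jog '[{"claw":16,"dx":1,"dy":0,"dz":3,"spin":0},{"claw":16,"dx":2.5,"dy":0,"dz":6,"spin":0},{"claw":16,"dx":4,"dy":0,"dz":9,"spin":0},{"claw":16,"dx":5,"dy":0,"dz":12,"spin":0},{"claw":16,"dx":6,"dy":0,"dz":15,"spin":0},{"claw":16,"dx":6.5,"dy":0,"dz":16,"spin":0},{"claw":16,"dx":6.5,"dy":0,"dz":16,"spin":0},{"claw":16,"dx":6.5,"dy":0,"dz":16,"spin":0}]'
```

```text
time: 8.43
position: [0.5462, -0.4308, 0.1408]
tool_rot: [-3.136, -0.086, 0.007]
ft_force: [-3.2, 7.7, -0.1]
grip_width: 0.258
grip_force: 25.0
```

```bash
python3 -m jog '[{"claw":30,"dx":0,"dy":0,"dz":0,"spin":0},{"claw":50,"dx":0,"dy":0,"dz":0,"spin":0},{"claw":70,"dx":0,"dy":0,"dz":0,"spin":0},{"claw":70,"dx":0,"dy":0,"dz":0,"spin":0},{"claw":70,"dx":0,"dy":0,"dz":0,"spin":0},{"claw":70,"dx":0,"dy":0,"dz":0,"spin":0},{"claw":70,"dx":0,"dy":0,"dz":-5,"spin":0},{"claw":70,"dx":0,"dy":0,"dz":-20,"spin":0},{"claw":70,"dx":0,"dy":0,"dz":-50,"spin":0},{"claw":70,"dx":0,"dy":0,"dz":-80,"spin":0},{"claw":70,"dx":0,"dy":0,"dz":-110,"spin":0},{"claw":70,"dx":-20,"dy":0,"dz":-140,"spin":0},{"claw":70,"dx":-50,"dy":0,"dz":-160,"spin":0},{"claw":70,"dx":-50,"dy":0,"dz":-160,"spin":0},{"claw":70,"dx":-50,"dy":0,"dz":-160,"spin":0}]'
python3 - <<'E'
from bench import *
from h import *
from scipy.spatial.transform import Rotation as R
s=get_state();T=np.eye(4);T[:3,:3]=R.from_rotvec(s['tool_rot']).as_matrix();T[:3,3]=s['position']
a=np.radians(3.27);u=np.array([np.cos(a),np.sin(a)]);w=np.array([-u[1],u[0]])
ims=[]
for n in ('wrist','side','scene'):
    im=get_image(n)
    if n=='wrist': im['T']=T@im['mount']
    P=cloud(im);hs=cv2.cvtColor(im['frame'],cv2.COLOR_RGB2HSV).astype(int);d=P[...,:2]-np.array([.5716,-.429])
    q=np.stack([d@u,d@w,P[...,2]],-1)*1000
    m=((hs[...,0]<8)|(hs[...,0]>172))&(hs[...,1]>120)&(q[...,2]>125)&(q[...,2]<175)&(abs(q[...,1])<35)&(abs(q[...,0]+30)<40)
    print(n,'knob',m.sum(),np.percentile(q[m],[2,50,98],axis=0).round(1).tolist())
    b=(abs(q[...,1])<6)&(q[...,2]>100)&(q[...,2]<127)
    for lo,hi in((-100,-80),(-80,-60),(-60,-45),(-20,-10),(-10,0)):
        k=q[b&(q[...,0]>lo)&(q[...,0]<hi)]; print((lo,hi),len(k),np.median(k[:,2]).round(1) if len(k) else '')
    ims.append(im['frame'])
c=[cv2.resize(f,(400,440),interpolation=cv2.INTER_CUBIC) for f in (ims[1][80:190,300:400],ims[2][220:330,310:410])]
cv2.imwrite('pics/crop3.png',np.hstack(c)[...,::-1]);cv2.imwrite('pics/w3.png',ims[0][...,::-1])
E
```

```text
time: 9.68
position: [0.4967, -0.4377, 0.3055]
tool_rot: [3.138, 0.08, 0.007]
ft_force: [0.2, 0.9, -0.4]
grip_width: 0.805
grip_force: 0.0
wrist knob 460 [[-35.2, -9.1, 151.5], [-25.0, 0.2, 156.5], [-15.3, 10.4, 158.4]]
(-100, -80) 195 112.6
(-80, -60) 195 112.2
(-60, -45) 151 112.3
(-20, -10) 67 112.3
(-10, 0) 120 112.2
side knob 76 [[-36.8, -6.0, 132.2], [-27.0, 8.7, 151.0], [-15.6, 13.1, 158.9]]
(-100, -80) 22 112.0
(-80, -60) 18 111.8
(-60, -45) 17 112.3
(-20, -10) 10 111.2
(-10, 0) 9 112.4
scene knob 70 [[-39.9, -9.6, 131.7], [-32.8, -0.2, 152.9], [-18.6, 11.3, 162.4]]
(-100, -80) 23 113.8
(-80, -60) 26 114.0
(-60, -45) 19 113.2
(-20, -10) 2 107.5
(-10, 0) 0
```

View pics/crop3.png

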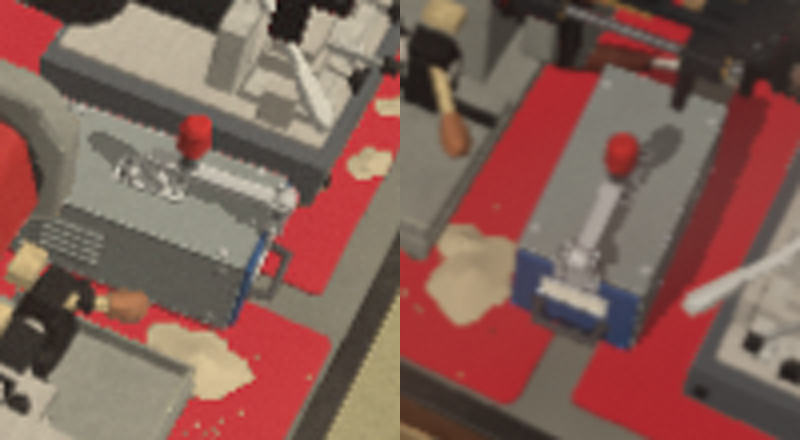

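View pics/w3.png

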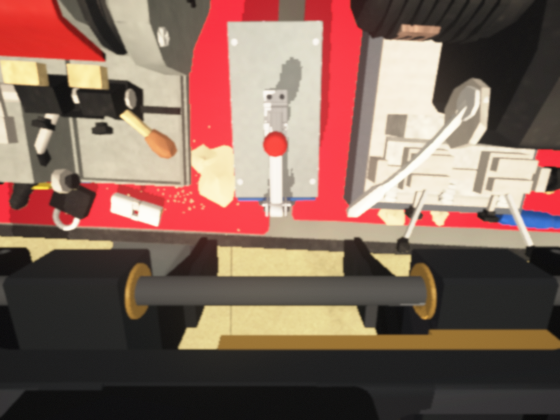

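The bar lies level: its top is at 112–113 mm along its whole length, and the knob is at case x ≈ -25 mm, right by the keeper. The drawer front is flush, the gripper is clear, and the bystanders haven't moved. I'm handing in.

```bash
python3 -c "
from bench import *
print(close_job())"
```

```text
the job is handed in; nothing more can be done
None
```

The drawer is fully home, the latch bar lies level in the keeper's notch and the gripper has let go; I handed the job in at about 10 s.

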